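# Swap the dryer load and set the heat

### The job

The lidded jar on the half-open carriage of the drying hood is dry. Draw the carriage fully out by its wooden handle, stand the jar upright on the plywood ware board, and stand every clay bud vase waiting on the table upright on the carriage deck; then push the loaded carriage fully home under the hood, and after that turn the heat dial until its white pointer line is in line with the white marker tab at the edge of the scale. Leave the other things on the table where they are.

Things in the scene. Friction and masses are not known exactly. Their poses are not given: they have to be found in the camera images.
- dryer: Fixed white drying hood standing at the far side of the table, open towards the robot, with two low rails on which the carriage runs. Origin on the table, midway under the deck when the carriage is fully out; its x axis points along the rails into the hood (away from the robot), z up. The hood spans x 145 to 385 mm and y -145 to 145 mm in this frame; its roof is 175 mm (underside) to 220 mm (top) above the table.
- carriage (a joint): Travel of the carriage along the dryer's +x axis, in m: 0 = fully out on the robot's side, 0.25 = fully home under the hood (end stops at both). It stays where it is left; sliding takes about 2 to 4 N.
- deck (a point): Centre of the upper face of the aluminium carriage deck, 30 mm above the table, axes like the dryer's. The deck is 200 mm (x) by 220 mm (y) inside a rim 8 mm high.
- handle (a point): Middle of the gripping zone of the carriage's upright wooden handle post, 180 mm on the robot's side (-x of the dryer) of the deck's centre. The post is 20 mm (x) by 24 mm (y), its top 110 mm above the table, this point 88 mm above it. It is best pinched from above across its 24 mm, closing along the dryer's y. Fully home it stands 75 mm in front of the hood.
- jar: Squat lidded pale clay jar, on the half-drawn carriage, just in front of the hood, at the start. Origin at the centre of its underside, z up its axis. 78 mm across, 68 mm high at the shoulder, with a lid knob of 26 mm diameter from 68 to 100 mm. Lid and jar are one piece. 0.25 to 0.45 kg.
- vase1: Squat bud vase of grey-brown clay, solid, 105 mm high, origin at the centre of its underside, z up its axis. Foot and belly 74 mm across up to 26 mm high, sloping in to a neck 27 mm across from 58 to 98 mm high, lip 34 mm. Bottom-heavy, 0.2 to 0.35 kg. Two to four of the vases are there; the others are absent.
- vase2: As vase1.
- vase3: As vase1.
- vase4: As vase1.
- board: Fixed plywood ware board, 160 mm (x) by 240 mm (y), 15 mm thick; origin at the centre of its underside. A white bowl 84 mm across and 45 mm high stands on it about 70 mm from its centre towards +y; the -y half is free.
- dial (a joint): Angle of the heat dial in rad, 0 to 4.5, growing as it is turned clockwise seen from above; it turns against light friction and stays where it is left.
- dial_grip (a point): On the dial's upright axis, 81 mm above the table and 14 mm below the top of its grip bar. The dial sits on a grey box 140 x 140 mm, 50 mm high, and has a disc 84 mm across (52 to 60 mm above the table) with an upright black grip bar on it, 60 mm long, 14 mm thick, 95 mm above the table at its top. The bar lies along the line from the axis to the pointer.
- dial_pointer (a point): Point on the dial's white pointer line, at 45 mm from the axis; it turns with the dial.
- dial_marker (a point): Inner end of the small white marker tab on the scale, 45 mm from the axis; the tab stays where it is. It lies 1.2 to 3.6 rad of clockwise turning from the pointer at the start.
- bowl: White bystander bowl on the ware board, origin at the centre of its underside.
- sponge: Bystander: yellow sponge block 90 x 60 x 35 mm.
- tiles: Bystander: terracotta tile stack 65 x 65 x 30 mm.
- rib: Bystander: flat wooden rib 120 x 50 x 8 mm.
- brush: Bystander: brush 200 mm long.
- claypuck: Bystander: clay puck 90 mm across, 35 mm high.
Things that resemble listed ones, but are neither listed nor needed, are in the scene too. What is shaped like the vase1 but pink is not meant.

How it is judged (in metres and radians):
On the way, in this order (a step that is already met when the one before it is completed fails the run):
1. the carriage is drawn out (value of joint carriage below 0.025 m), for 0.2 s.
2. the jar stands on the ware board and all the vases on the deck (x of jar in the frame of board between -0.075 and 0.075 m and y of jar in the frame of board between -0.115 and 0.115 m and z of jar in the frame of board between 0.009 and 0.021 m and angle between each of jar, vase1, vase2, vase3, vase4's own z axis and vertical below 0.157 rad and linear speed of each of jar, vase1, vase2, vase3, vase4 below 0.03 m/s and x of vase1 in the frame of deck between -0.085 and 0.085 m and y of vase1 in the frame of deck between -0.095 and 0.095 m and z of vase1 in the frame of deck between -0.006 and 0.006 m and x of vase2 in the frame of deck between -0.085 and 0.085 m and y of vase2 in the frame of deck between -0.095 and 0.095 m and z of vase2 in the frame of deck between -0.006 and 0.006 m and x of vase3 in the frame of deck between -0.085 and 0.085 m and y of vase3 in the frame of deck between -0.095 and 0.095 m and z of vase3 in the frame of deck between -0.006 and 0.006 m and x of vase4 in the frame of deck between -0.085 and 0.085 m and y of vase4 in the frame of deck between -0.095 and 0.095 m and z of vase4 in the frame of deck between -0.006 and 0.006 m and contact force between the fingers and anything else below 0.5 N), for 0.2 s.
3. the loaded carriage is home under the hood (x of vase1 in the frame of deck between -0.085 and 0.085 m and y of vase1 in the frame of deck between -0.095 and 0.095 m and z of vase1 in the frame of deck between -0.006 and 0.006 m and angle between each of vase1, vase2, vase3, vase4's own z axis and vertical below 0.157 rad and linear speed of each of vase1, vase2, vase3, vase4 below 0.03 m/s and x of vase2 in the frame of deck between -0.085 and 0.085 m and y of vase2 in the frame of deck between -0.095 and 0.095 m and z of vase2 in the frame of deck between -0.006 and 0.006 m and x of vase3 in the frame of deck between -0.085 and 0.085 m and y of vase3 in the frame of deck between -0.095 and 0.095 m and z of vase3 in the frame of deck between -0.006 and 0.006 m and x of vase4 in the frame of deck between -0.085 and 0.085 m and y of vase4 in the frame of deck between -0.095 and 0.095 m and z of vase4 in the frame of deck between -0.006 and 0.006 m and value of joint carriage above 0.235 m), for 0.2 s.
4. the dial's pointer is at the marker tab (all of step 3 and horizontal distance between dial_pointer and dial_marker below 0.006 m), for 0.2 s.
At the end, for the whole second after the job is handed in: Jar upright (9 deg) and at rest, its foot on the ware board; every vase present upright (9 deg) and at rest on the deck inside the rim; carriage within 15 mm of fully home; dial pointer within 6 mm (7.5 deg) of the marker tab; other things moved less than 4 cm (all of step 4 and x of jar in the frame of board between -0.075 and 0.075 m and y of jar in the frame of board between -0.115 and 0.115 m and z of jar in the frame of board between 0.009 and 0.021 m and angle between jar's own z axis and vertical below 0.157 rad and linear speed of jar below 0.03 m/s); the robot touches nothing.
It fails at once if another thing on the table is pushed more than 4 cm from its place (distance of any of bowl, sponge, tiles, rib, brush, claypuck from where it was at the start of the episode above 0.04 m).
Of vase1, vase2, vase3, vase4 only 2 to 4 are there at a start; the rules pass over those that are not, and their reading is None.
At some moment in a run one of vase1, vase2, vase3, vase4 may be knocked a few centimetres aside while the robot is not near it.
It also fails if it takes over 210 s, if anything falls off the work surface, if the arm or the gripper's body presses on something with over 40 N, if the wrist force passes 120 N, or if a joint passes its speed limit or range.

### The arm

A 6-joint arm with a two-finger parallel gripper is mounted at the origin on the work surface. World frame = base frame: x ahead of the robot, y to its left, z up, the work surface at z = 0. Lengths are in mm, angles in rad, forces in N, time in s.
With the tool pointing down it reaches from about 275 to 825 mm from the base axis. Payload 4.9 kg.
Tool frame: the origin (TCP) lies at the very end of the fingers, on their centre line; the grasp point (between the pads) lies 19 mm behind it; z points along the fingers, y is the direction in which the jaws open and shut (so a half turn about z gives the same grasp; the last joint's range is limited). The gripper opens to 85 mm and grips with 20 to 120 N. Pads are 22 mm wide; open, the fingers measure 114 mm over their backs; the gripper's body (76 mm by 85 mm) begins 54 mm behind the grasp point. The pads swing forward as they close: fully open they stand 13 mm farther back than shut.
Start: joints at [-0.134, 0.326, -0.193, 1.052, 0, 1.437], TCP at [550.017, 0.009, 231.281] pointing down, gripper open.
Joint ranges: [-2.65, 2.65], [-0.97, 1.79], [-1.3, 1.35], [-1.93, 2.1], [-1.47, 1.37], [-3.14, 3.14]. Speed limits (rad/s): [2.57, 2.57, 3.14, 3.14, 3.14, 3.14].

### API

Orientations are given as [roll, pitch, yaw] about the fixed x, y, z axes, in that order (R = Rz(yaw) Ry(pitch) Rx(roll)).
In Python, from bench import bot, solve_ik, imaging gives the robot as it stands. Calls block until the motion is done:
- bot.move_ptp(position, orientation): joint-space move of the TCP to a pose.
- bot.movel(position, rot=None, max_speed=150, threshold=None): straight line of the TCP; rot=None keeps the orientation; max_speed is the mean speed in mm/s. With threshold (N) it stops when the force on the tool has changed by that much, and returns True; else False.
- bot.move_j(angles): joint-space move.
- bot.grip(opening, effort=None): opening from 0.0 (shut) to 1.0 (fully open); effort is the grip in N (None keeps the last); returns when the fingers have stopped.
- bot.dwell(seconds).
- solve_ik(position, orientation): joint angles nearest the present ones, or None.
- bot.get_state(): the state.
- imaging.capture(name): name is "scene" or "side" or "wrist"; returns the picture (480x640x3 uint8, blue, green, red); there is no depth.
- imaging.camera_model(name): a dict with "K" (3x3 intrinsics, pixels), "position" and "rotation" of the camera in the world. Camera axes: x right, y up, looking along -z (the intrinsics and any distortion apply to the point x, -y, -z); pixel columns grow to the right and rows downward; lengths in mm; the calibration is good to about 2 mm. A picture is of the moment at which its call begins: read the wrist's pose just before it. camera_model takes no time and is no camera call; for the wrist camera it gives the pose at the moment of the call.
A pose or a line that the arm cannot do raises bot.IKError and nothing moves.
- bot.sign_off(): hands the job in, once; it reports no verdict.
The state is a dict: "t": time; "qpos": joint angles; "joint_velocities": joint speeds; "effort": joint torques, N m; "tcp_pos": TCP position; "orientation": TCP orientation; "contact_force": force on the tool from outside, world axes, zero at the start; "wrist_torque": the same for the moment, N m; "opening": opening from 0.0 (shut) to 1.0 (fully open).
Only numpy, scipy, OpenCV 4.12 (cv2) and the standard library are available. Lean on these libraries where they do the work, as an engineer would, in place of code of your own. Each camera call takes 0.05 s, during which the arm holds its last target.

## Working session

There is one attempt and no reset: what is moved stays moved. The work goes in short steps, each a Python script; the robot and the scene stay as the last script left them, time stands still between calls to the robot, and variables do not carry over. Pictures are saved under pics/ and viewed, and the job is handed in when it is done.

```bash
ls -la; mkdir -p pics
python3 - <<'E'
from bench import bot, solve_ik, imaging
import cv2
for n in ("scene","side","wrist"):
    im=imaging.capture(n); cv2.imwrite(f"pics/a_{n}.png",im)
    m=imaging.camera_model(n); print(n,m)
s=bot.get_state();print(s['t'],s['opening'],s['tcp_pos'],s['orientation'])
E
```

```text
total 12
drwxr-xr-x  3 agent agent 4096 Dec  7 16:21 .
drwxr-xr-x 23 root  root  4096 Dec  7 16:21 ..
drwxr-xr-x  2 agent agent 4096 Dec  7 16:21 pics
scene {'K': array([[563.66297665,   0.        , 332.0438777 ],
       [  0.        , 563.66297665, 242.89522592],
       [  0.        ,   0.        ,   1.        ]]), 'position': array([1564.83572987, -301.38806914, 1042.24963757]), 'rotation': array([ 0.82417325, -0.0018832 ,  1.30326471])}
side {'K': array([[589.21915239,   0.        , 312.41949362],
       [  0.        , 589.21915239, 232.41598016],
       [  0.        ,   0.        ,   1.        ]]), 'position': array([  198.42588361, -1061.57711379,  1291.48162148]), 'rotation': array([ 0.72955303,  0.00244167, -0.33568372])}
wrist {'K': array([[384.7043543 ,   0.        , 323.9355227 ],
       [  0.        , 384.7043543 , 241.61899116],
       [  0.        ,   0.        ,   1.        ]]), 'position': array([549.21274031,  76.9869344 , 372.07631779]), 'rotation': array([-0.30211528,  0.00233817, -0.00030754])}
0.15 0.9966025145969252 [5.49552800e+02 6.65122988e-02 2.30670269e+02] [-3.14025338e+00 -1.92832820e-04  1.57078439e+00]
```

View pics/a_scene.png

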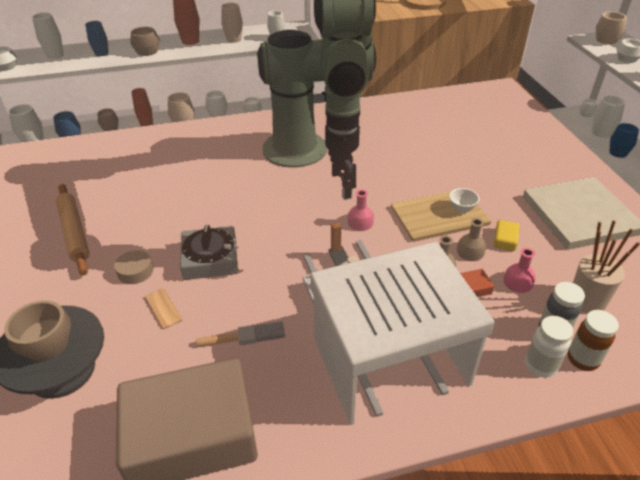

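View pics/a_side.png

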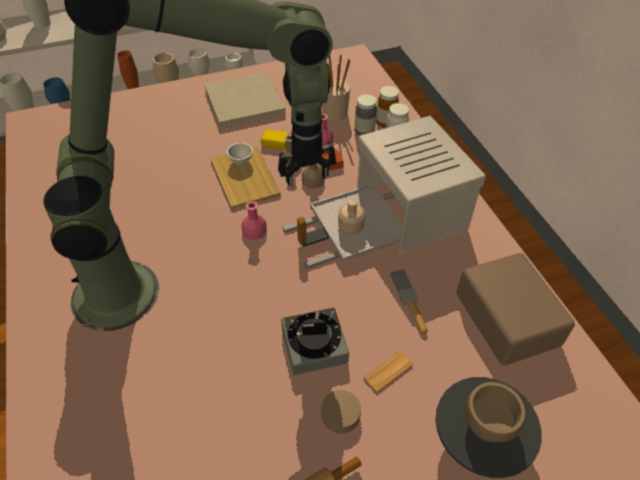

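View pics/a_wrist.png

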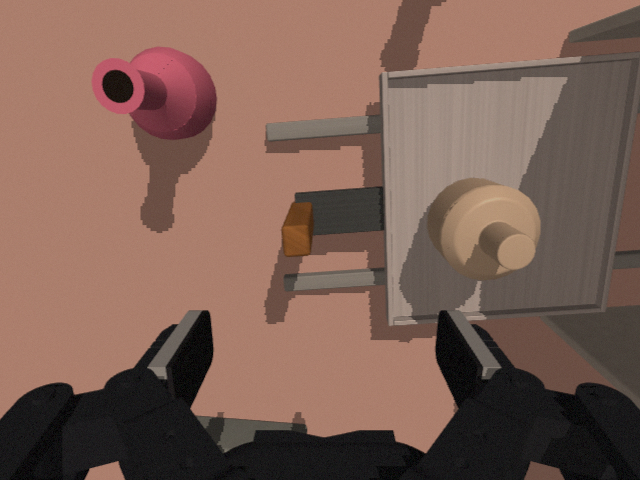

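```bash
cat > h.py <<'E'
from bench import bot, solve_ik, imaging
import cv2, numpy as np
from scipy.spatial.transform import Rotation as Rn
PI=np.pi
def ray(m,u,v):
    R=Rn.from_euler('xyz',m['rotation']).as_matrix()
    K=m['K']; d=np.array([(u-K[0,2])/K[0,0],-(v-K[1,2])/K[1,1],-1.0])
    d=R@d; return np.array(m['position']),d/np.linalg.norm(d)
def onz(m,u,v,z):
    p,d=ray(m,u,v); return p+d*(z-p[2])/d[2]
def proj(m,P):
    R=Rn.from_euler('xyz',m['rotation']).as_matrix()
    c=R.T@(np.array(P,float)-m['position']); K=m['K']
    return np.array([K[0,2]+K[0,0]*c[0]/-c[2],K[1,2]-K[1,1]*c[1]/-c[2]])
def tri(obs):
    A=np.zeros((3,3));b=np.zeros(3)
    for m,u,v in obs:
        p,d=ray(m,u,v);M=np.eye(3)-np.outer(d,d);A+=M;b+=M@p
    return np.linalg.solve(A,b)
def snap(n,f=None):
    m=imaging.camera_model(n);im=imaging.capture(n)
    if f: cv2.imwrite('pics/'+f+'.png',im)
    return m,im
def st():
    s=bot.get_state();print('t%.1f'%s['t'],'tcp',np.round(s['tcp_pos'],1),'rpy',np.round(s['orientation'],3),'F',np.round(s['contact_force'],1),'open %.3f'%s['opening'],'q',np.round(s['qpos'],2))
    return s
E
python3 - <<'E'
from h import *
sc=imaging.camera_model('scene');si=imaging.camera_model('side');w=imaging.camera_model('wrist')
print('pink',onz(w,175,100,20),onz(sc,361,216,20),onz(si,254,228,20))
print('jar knob top',onz(w,515,250,130), 'handle top',onz(w,298,243,110), onz(sc,336,226,110),onz(si,301,220,110))
print('deck rim corners',[np.round(onz(w,*p,38)) for p in ((383,73),(387,322),(606,308),(637,56))])
print('vase1 top',onz(sc,476,223,105),'vase2 top',onz(sc,446,241,105), 'side vase',onz(si,313,172,50))
print('dial',onz(sc,207,242,60),onz(si,315,334,60))
print('bowl',onz(sc,464,198,60),onz(si,240,152,60))
a=cv2.imread('pics/a_scene.png');b=cv2.imread('pics/a_side.png')
cv2.imwrite('pics/a_c1.png',cv2.resize(a[180:320,380:580],None,fx=4,fy=4,interpolation=2))
cv2.imwrite('pics/a_c2.png',cv2.resize(a[200:300,150:270],None,fx=5,fy=5,interpolation=2))
E
```

```text
pink [420.20921639  94.87696864  20.        ] [413.72656227 100.67613826  20.        ] [415.00314696  85.60055933  20.        ]
jar knob top [675.25962371  -4.22261806 130.        ] handle top [530.04411549  -5.73192359 110.        ] [535.86782465  -7.20097292 110.        ] [529.19340352  -9.7157274  110.        ]
deck rim corners [array([596., 114.,  38.]), array([ 610., -109.,   38.]), array([819., -94.,  38.]), array([796., 126.,  38.])]
vase1 top [612.68058021 341.6494852  105.        ] vase2 top [655.32579394 240.2480366  105.        ] side vase [645.99981715 225.00040169  50.        ]
dial [ 454.00460249 -328.03212662   60.        ] [ 455.17406961 -335.57362205   60.        ]
bowl [459.71267219 387.85219884  60.        ] [453.54240453 381.12730031  60.        ]
```

View pics/a_c1.png

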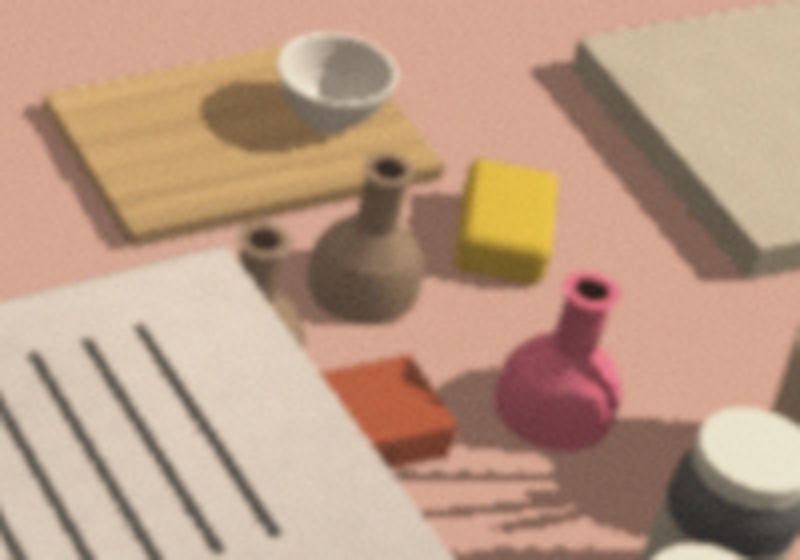

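View pics/a_c2.png

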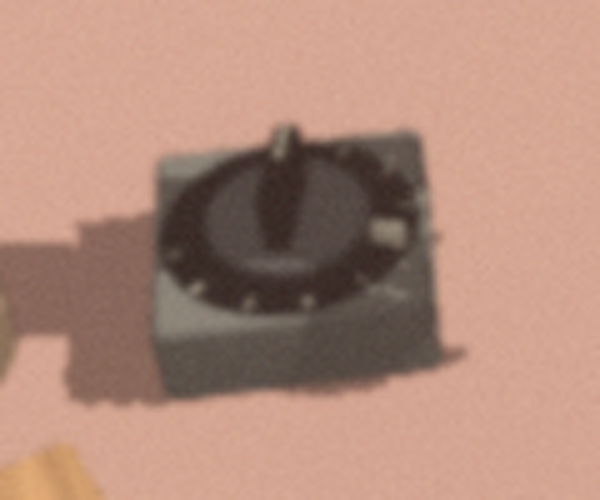

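Run:
```python
from h import *
st()
bot.move_ptp([480,200,420],[PI,0,PI/2]); st()
m,_=snap('wrist','b_wrist');print(m['position'],m['rotation']); snap('side','b_side');snap('scene','b_scene'); st()
```

```text
t0.1 tcp [5.496e+02 1.000e-01 2.307e+02] rpy [-3.14  -0.     1.571] F [ 0.5 -0.7  0. ] open 0.997 q [-0.13  0.33 -0.19  1.05  0.    1.44]
t1.2 tcp [480.1 199.4 418.8] rpy [-3.14e+00  1.00e-03  1.57e+00] F [ 0.1 -0.4 -0.7] open 1.004 q [ 0.25  0.22  0.14  1.49 -0.    1.82]
[479.84448107 276.41779798 560.12203732] [-0.3031418   0.00251816 -0.00102771]
t1.4 tcp [480.2 199.  418.6] rpy [-3.139e+00  1.000e-03  1.569e+00] F [-0.1  0.8 -0. ] open 1.000 q [ 0.25  0.22  0.14  1.49 -0.    1.82]
```

View pics/b_wrist.png

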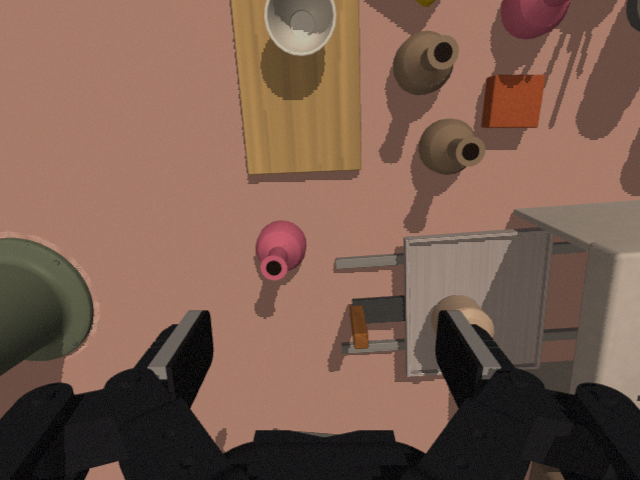

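View pics/b_side.png

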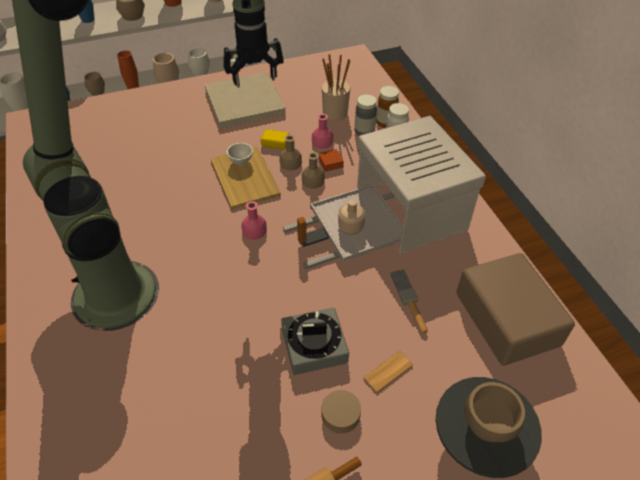

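Run:
```python
from h import *
a=cv2.imread('pics/a_wrist.png');b=cv2.imread('pics/b_wrist.png')
x=cv2.resize(a[190:270,260:340],None,fx=5,fy=5,interpolation=2);y=cv2.resize(b[290:360,330:400],(400,400),interpolation=2)
cv2.imwrite('pics/b_c1.png',np.hstack([x,y]))
cv2.imwrite('pics/b_c2.png',cv2.resize(b[0:200,370:570],None,fx=3,fy=3,interpolation=2))
```

```text
(no output)
```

View pics/b_c1.png

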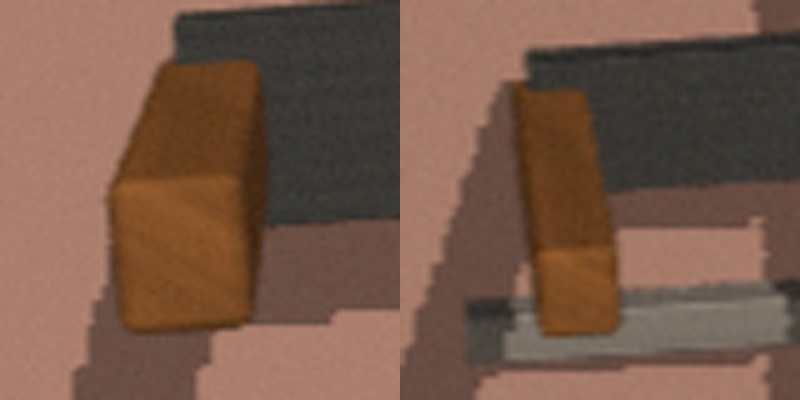

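View pics/b_c2.png

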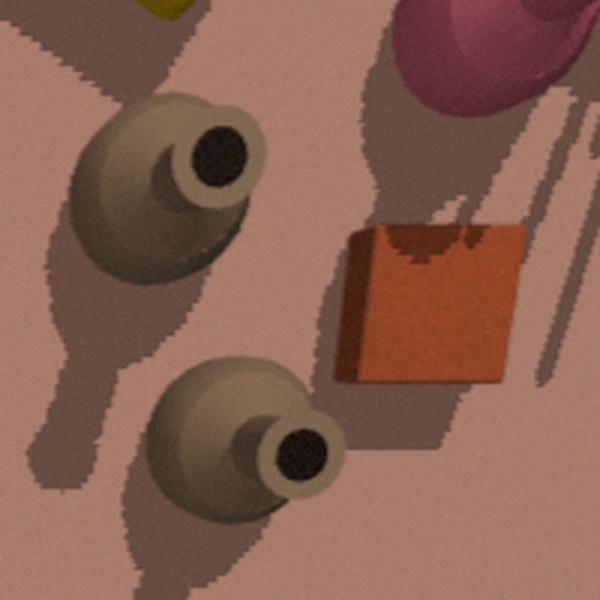

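Run:
```python
from h import *
wa=dict(K=imaging.camera_model('wrist')['K'],position=np.array([549.21274031,76.9869344,372.07631779]),rotation=np.array([-0.30211528,0.00233817,-0.00030754]))
wb=imaging.camera_model('wrist')
print('handle',onz(wa,296.4,240.6,110),onz(wb,361.2,340.75,110))
print('vaseA',onz(wb,442.5,52,105),'vaseB',onz(wb,470.5,151.3,105))
print('board corner',onz(wb,248,173.5,15),onz(wb,360,169.5,15), 'left/right edge',onz(wb,233,10,15),onz(wb,359,10,15),'bowl top',onz(wb,300.5,18,60))
print('jar',onz(wa,515,250,130))
for n in('scene','side'):
  m=imaging.camera_model(n);print(n,'A,B at lip',proj(m,onz(wb,442.5,52,105)),proj(m,onz(wb,470.5,151.3,105)))
for p in ([527,-6,69],[400,-14,69],[500,0,69]):
  for y in (0.065,0.065+PI,0.065-PI): print(p,y,solve_ik(p,[PI,0,y]))
```

```text
handle [528.93952672  -3.93777104 110.        ] [527.67569021  -3.08907395 110.        ]
vaseA [605.89074102 346.73132065 105.        ] vaseB [647.47734007 242.70128553 105.        ]
board corner [371.28091303 206.1704126   15.        ] [528.69229959 211.48181842  15.        ] left/right edge [364.89645083 409.05517054  15.        ] [522.33388368 408.6039258   15.        ] bowl top [451.65808486 389.72080342  60.        ]
jar [675.25962521  -4.22261917 130.        ]
scene A,B at lip [476.63568471 220.98600477] [445.62406721 238.74813211]
side A,B at lip [288.25454801 137.28704113] [311.51674059 154.851215  ]
[527, -6, 69] 0.065 [-0.15149204  0.45315296 -0.46630687  0.6513365   0.          2.92510062]
[527, -6, 69] 3.206592653589793 [-0.15149204  0.45315296 -0.46630687  0.6513365   0.         -0.21649204]
[527, -6, 69] -3.076592653589793 [-0.15149204  0.45315296 -0.46630687  0.6513365   0.         -0.21649204]
[400, -14, 69] 0.065 [-0.21992556  0.26100313 -0.78192847  0.52786473  0.          2.85666709]
[400, -14, 69] 3.206592653589793 [-0.21992556  0.26100313 -0.78192847  0.52786473  0.         -0.28492556]
[400, -14, 69] -3.076592653589793 [-0.21992556  0.26100313 -0.78192847  0.52786473  0.         -0.28492556]
[500, 0, 69] 0.065 [-0.14773684  0.4124997  -0.53690301  0.62139362  0.          2.92885582]
[500, 0, 69] 3.206592653589793 [-0.14773684  0.4124997  -0.53690301  0.62139362  0.         -0.21273684]
[500, 0, 69] -3.076592653589793 [-0.14773684  0.4124997  -0.53690301  0.62139362  0.         -0.21273684]
```

Run:
```python
from h import *
Y=PI+0.065
bot.move_ptp([528,-3.5,160],[PI,0,Y]);st()
bot.movel([528,-3.5,69],max_speed=100,threshold=15);st()
bot.grip(0.0,40);s=st()
d=np.array([np.cos(.065),np.sin(.065),0])
p=np.array(s['tcp_pos']);p0=p.copy()
print(bot.movel(list(p-d*95),max_speed=60));st()
print(bot.movel(list(p-d*160),max_speed=25,threshold=12));st()
snap('side','c_side');snap('scene','c_scene');snap('wrist','c_wrist')
```

```text
t3.2 tcp [528.4  -3.4 160.3] rpy [-3.142e+00  1.000e-03 -3.077e+00] F [-0.   0.4 -0.4] open 1.001 q [-0.15  0.35 -0.36  0.87  0.   -0.21]
t4.2 tcp [528.5  -3.6  69.5] rpy [-3.141e+00  1.000e-03 -3.077e+00] F [ 0.4 -0.3 -0.4] open 0.999 q [-0.15  0.45 -0.46  0.65 -0.   -0.21]
t4.8 tcp [528.7  -5.9  69.6] rpy [-3.136e+00  1.000e-03 -3.077e+00] F [ 0.1 -8.2  2.4] open 0.273 q [-0.15  0.45 -0.46  0.65 -0.01 -0.21]
False
t6.5 tcp [441.7 -12.4  69.9] rpy [ 3.141  0.014 -3.076] F [ 23.   -0.  -28.9] open 0.277 q [-0.2   0.31 -0.7   0.55  0.   -0.26]
True
t7.0 tcp [441.7 -12.3  69.8] rpy [ 3.141  0.018 -3.075] F [3.  0.4 1.4] open 0.274 q [-0.2   0.31 -0.7   0.54  0.01 -0.27]
```

View pics/c_side.png

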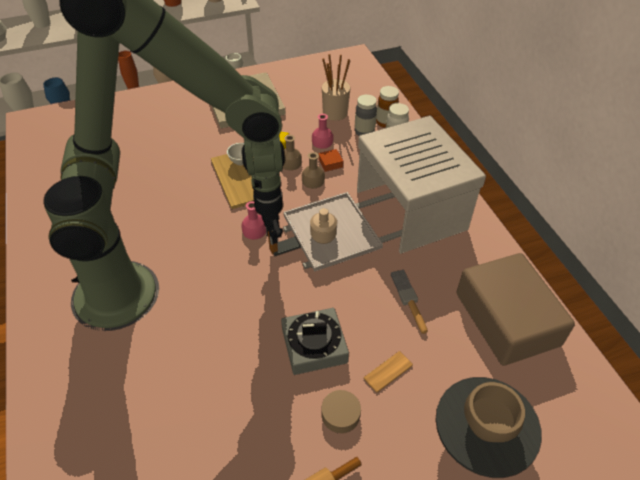

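Run:
```python
from h import *
sc=imaging.camera_model('scene');si=imaging.camera_model('side')
for u,v in ((311,283),(437,248),(488,318),(351,357)): print(onz(sc,u,v,220))
for u,v in ((360,137),(429,120),(481,177),(412,196)): print('side',onz(si,u,v,220))
a=cv2.imread('pics/c_side.png');b=cv2.imread('pics/c_wrist.png')
cv2.imwrite('pics/c_c1.png',np.hstack([cv2.resize(a[180:280,230:400],None,fx=3,fy=3,interpolation=2)]))
```

```text
[ 810.79684053 -136.61497486  220.        ]
[782.26760702 146.32316693 220.        ]
[985.48720484 162.8338402  220.        ]
[1002.57293675 -111.02299857  220.        ]
side [759.77666071 143.46931764 220.        ]
side [980.76559053 148.70358135 220.        ]
side [ 999.8677598  -118.09340174  220.        ]
side [ 795.51455766 -122.31681559  220.        ]
```

View pics/c_c1.png

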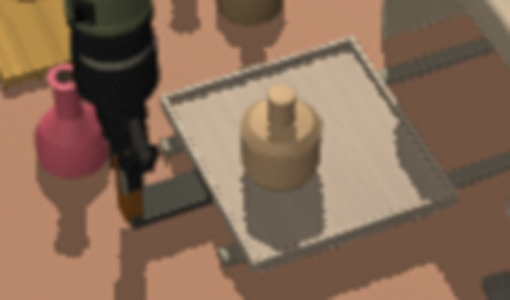

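View pics/c_wrist.png

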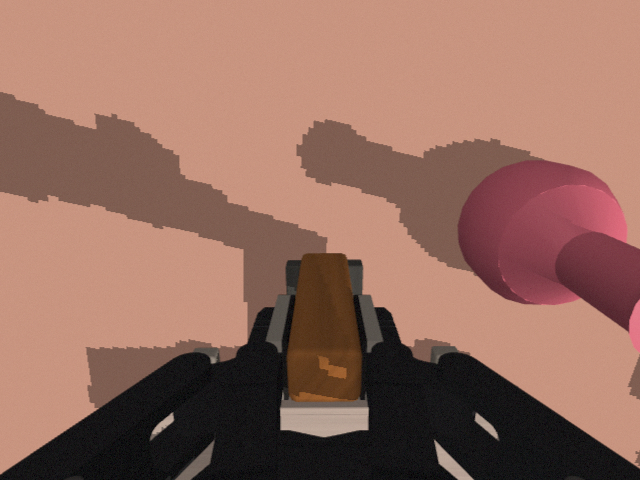

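Run:
```python
from h import *
bot.grip(1.0);s=st();p=s['tcp_pos']
bot.movel([p[0],p[1],170],max_speed=150)
bot.move_ptp([600,-60,260],[PI,0,PI/2]);st()
m,_=snap('wrist','d_wrist');print(m['position'],m['rotation'])
snap('side','d_side')
```

```text
t7.8 tcp [441.4 -12.9  69.5] rpy [-3.141  0.016 -3.076] F [-0.2 -1.3 -0.6] open 1.001 q [-0.2   0.31 -0.7   0.54  0.   -0.27]
t10.1 tcp [599.4 -59.8 259.1] rpy [-3.14  -0.     1.571] F [ 0.8 -0.2  0.1] open 1.001 q [-0.22  0.41  0.    1.17 -0.    1.35]
[599.06153808  17.05632258 400.55894712] [-0.30191469  0.00260281  0.00031082]
```

View pics/d_wrist.png

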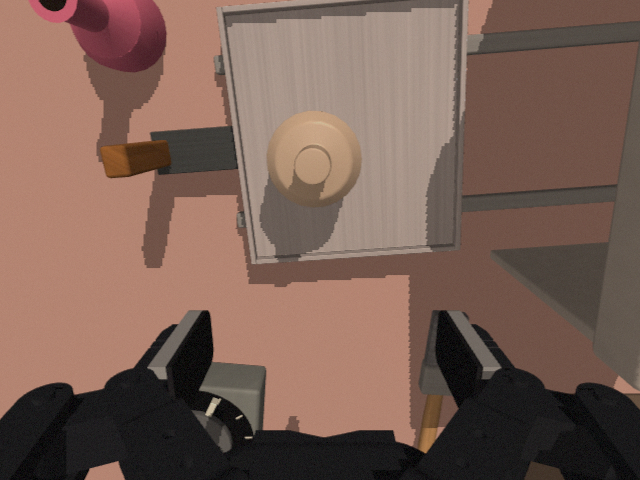

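Run:
```python
from h import *
m=imaging.camera_model('wrist')
im=cv2.imread('pics/d_wrist.png')
c=im[110:220,255:375];cv2.imwrite('pics/d_c.png',cv2.resize(c,None,fx=5,fy=5,interpolation=2))
print('jar',onz(m,312,165,130), 'shoulder',onz(m,314,159,90))
C=[onz(m,*p,38) for p in ((220,11),(251,263),(461,249))];print(np.round(C),'centre',(C[0]+C[2])/2, 'yaw',np.arctan2(C[2][1]-C[1][1],C[2][0]-C[1][0]),np.arctan2(-(C[0][0]-C[1][0]),C[0][1]-C[1][1]))
```

```text
jar [590.22851139 -11.59568191 130.        ] shoulder [590.55590912 -11.13461993  90.        ]
[[ 512.  105.   38.]
 [ 525. -119.   38.]
 [ 735. -104.   38.]] centre [623.1232755    0.78956702  38.        ] yaw 0.0715288262177821 0.05913386382423286
```

View pics/d_c.png

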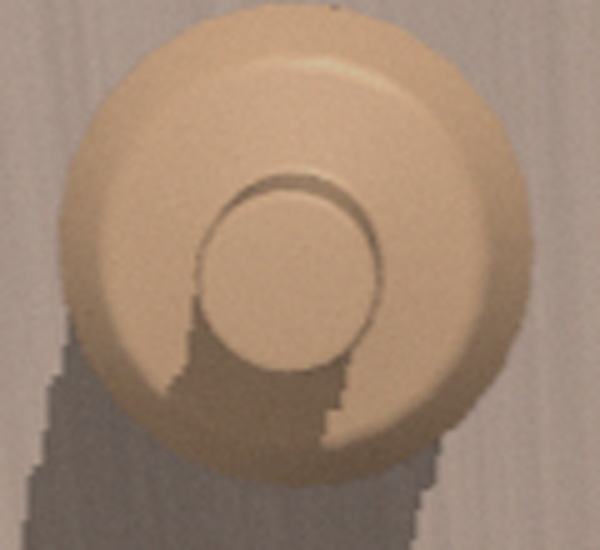

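Run:
```python
from h import *
O=[PI,0,PI/2]
bot.movel([591,-12,180],O,max_speed=200)
bot.movel([591,-12,103],max_speed=80,threshold=12);st()
bot.grip(0.0,50);s=st();z=s['tcp_pos'][2]
bot.movel([591,-12,235],max_speed=100);st()
snap('wrist','e_wrist')
bot.movel([448,267,235],max_speed=150);st()
bot.movel([448,267,100],max_speed=100);st()
print(bot.movel([448,267,z-17],max_speed=15,threshold=4));st()
snap('wrist','e2_wrist')
```

```text
t11.9 tcp [591.5 -12.1 103.5] rpy [3.141 0.    1.571] F [1.2 0.5 0.4] open 1.000 q [-0.15  0.51 -0.26  0.8   0.    1.43]
t12.5 tcp [591.3 -12.  103.4] rpy [3.141 0.    1.571] F [-0.2  0.1  3.1] open 0.285 q [-0.15  0.51 -0.26  0.8   0.    1.43]
t13.9 tcp [590.5 -11.9 234.2] rpy [-3.14  -0.     1.571] F [ 0.  -0.1 -3.8] open 0.290 q [-0.15  0.4  -0.07  1.1   0.    1.43]
t16.2 tcp [448.3 266.5 234.9] rpy [3.142 0.    1.57 ] F [ 0.  -0.4 -3.2] open 0.291 q [ 0.39  0.27 -0.26  1.04 -0.    1.97]
t17.7 tcp [448.5 267.2 100.6] rpy [ 3.14  -0.     1.571] F [ 0.6  0.4 -4.1] open 0.287 q [ 0.4   0.4  -0.45  0.72 -0.    1.97]
True
t18.5 tcp [447.9 267.   88.4] rpy [-3.141  0.     1.571] F [-0.2  0.5  5.9] open 0.294 q [ 0.4   0.42 -0.46  0.69  0.    1.97]
```

View pics/e2_wrist.png

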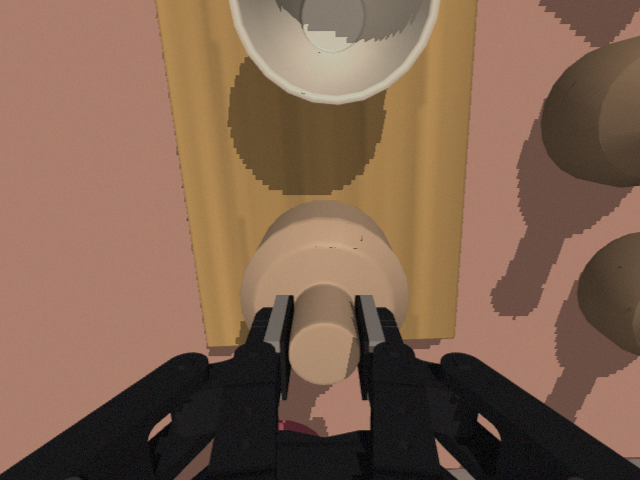

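Run:
```python
from h import *
bot.grip(1.0);st()
bot.movel([448,267,200],max_speed=150)
bot.movel([600,240,260],max_speed=250);st()
m,_=snap('wrist','f_wrist');print(repr(m['position']),repr(m['rotation']))
snap('side','f_side')
```

```text
t19.1 tcp [446.5 266.4  87.1] rpy [-3.138e+00  1.000e-03  1.571e+00] F [ 0.4 -0.8  0.2] open 0.996 q [ 0.4   0.42 -0.46  0.69  0.    1.97]
t20.9 tcp [598.8 239.9 258.5] rpy [-3.135e+00  2.000e-03  1.571e+00] F [ 0.3  0.3 -0.9] open 0.999 q [ 0.27  0.5   0.14  1.22 -0.    1.84]
array([599.13279358, 317.0960417 , 399.76903608]) array([-3.04098022e-01,  7.10238925e-03, -2.27669137e-04])
```

View pics/f_wrist.png

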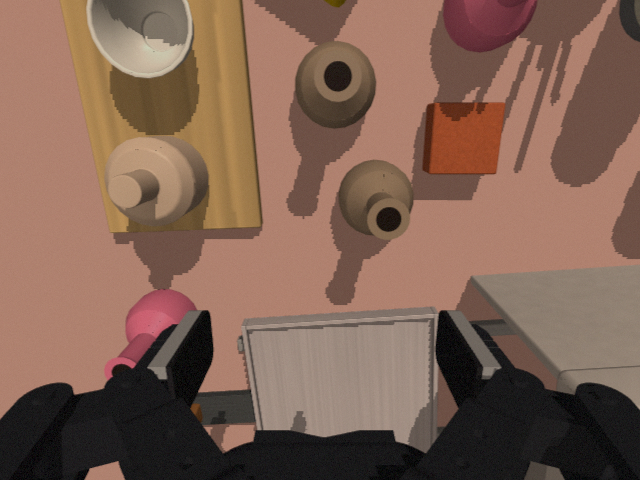

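View pics/f_side.png

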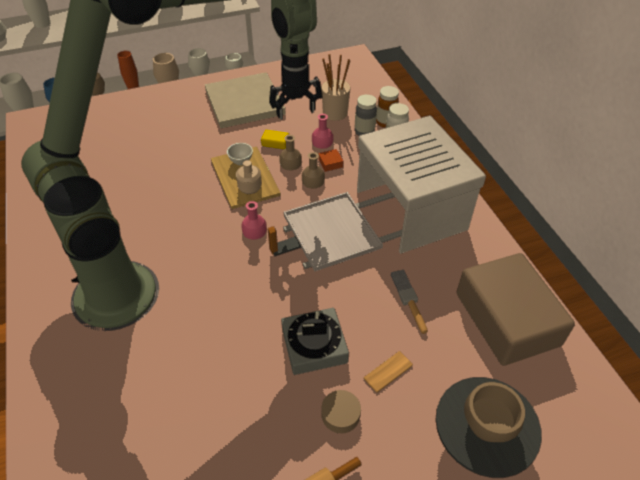

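```bash
cat >> h.py <<'E'
D0=np.array([622.,0.]);DY=0.066
def deck(x,y):
    c,s=np.cos(DY),np.sin(DY); return D0+np.array([c*x-s*y,s*x+c*y])
def pickvase(x,y):
    bot.movel([x,y,190],max_speed=200)
    print(bot.movel([x,y,64],max_speed=80,threshold=12));st()
    bot.grip(0.0,50);s=st()
    bot.movel([x,y,240],max_speed=120);st()
    return s['tcp_pos'][2]
def placevase(x,y,z):
    bot.movel([x,y,240],max_speed=150)
    bot.movel([x,y,z+40],max_speed=100);st()
    print(bot.movel([x,y,z+27],max_speed=15,threshold=4));st()
    bot.grip(1.0);bot.movel([x,y,240],max_speed=150);st()
E
python3 - <<'E'
from h import *
m=dict(K=imaging.camera_model('wrist')['K'],position=np.array([599.13279358, 317.0960417 , 399.76903608]),rotation=np.array([-3.04098022e-01,  7.10238925e-03, -2.27669137e-04]))
b=onz(m,388,219,105);print(b,onz(m,338,75,105))
z=pickvase(b[0],b[1])
snap('wrist','g_wrist')
t=deck(0,-45);placevase(t[0],t[1],z)
snap('wrist','g2_wrist')
E
```

```text
[647.47962075 243.35812107 105.        ] [606.98758725 348.03968854 105.        ]
False
t23.3 tcp [647.9 243.5  64.6] rpy [-3.139e+00  1.000e-03  1.571e+00] F [-0.1  0.1 -0.1] open 0.997 q [ 0.25  0.72  0.02  0.87 -0.    1.82]
t23.8 tcp [647.9 243.4  64.3] rpy [-3.139e+00  1.000e-03  1.571e+00] F [1.3 0.  0.9] open 0.322 q [ 0.25  0.72  0.02  0.87 -0.    1.82]
t25.4 tcp [647.  243.2 239. ] rpy [-3.137e+00  2.000e-03  1.571e+00] F [-0.9  0.3 -2.4] open 0.318 q [ 0.25  0.6   0.26  1.24 -0.    1.82]
t29.1 tcp [625.5 -45.  105.1] rpy [-3.140e+00  2.000e-03  1.571e+00] F [ 0.8  1.  -2.8] open 0.317 q [-0.19  0.57 -0.15  0.86 -0.    1.38]
True
t29.8 tcp [625.3 -45.   94.1] rpy [-3.139e+00  1.000e-03  1.571e+00] F [0.8 0.5 4.7] open 0.319 q [-0.19  0.58 -0.16  0.83 -0.    1.38]
t31.5 tcp [624.4 -44.8 239. ] rpy [-3.134  0.     1.571] F [-0.4  0.5  0.1] open 1.003 q [-0.19  0.47  0.05  1.15 -0.    1.38]
```

View pics/g_wrist.png

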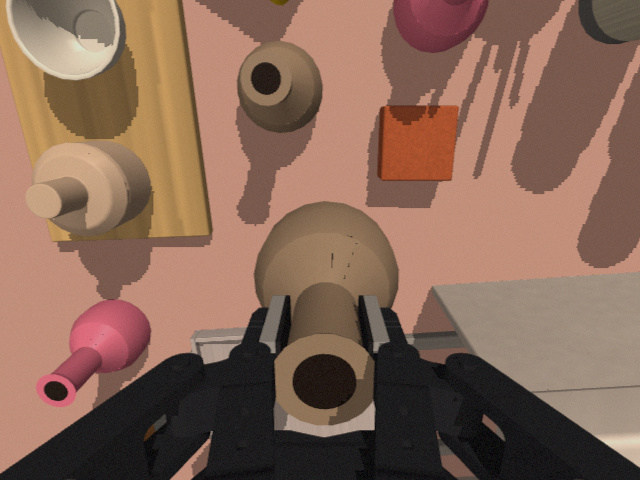

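View pics/g2_wrist.png

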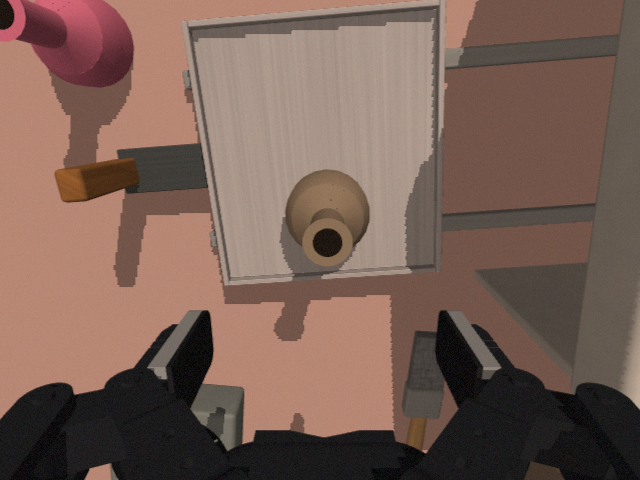

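Vase B is placed upright on the deck (lip at 328,242 px). I'll look again before taking vase A, in case it was knocked.

Run:
```python
from h import *
bot.movel([600,240,260],max_speed=250);st()
m,im=snap('wrist','h_wrist');print(repr(m['position']),repr(m['rotation']))
# dark mouth of vase near A's expected spot
e=proj(m,[607,348,105]);print('expected',e)
g=cv2.cvtColor(im,cv2.COLOR_BGR2GRAY);mk=((g<45)*255).astype('uint8');mk[300:]=0
n,l,s,c=cv2.connectedComponentsWithStats(mk)
for i in range(1,n):
    if s[i,4]>150: print(s[i],np.round(c[i],1),onz(m,*c[i],105))
```

```text
t32.8 tcp [600.1 238.9 259.8] rpy [-3.136e+00  1.000e-03  1.570e+00] F [ 0.4 -0.3  0.3] open 0.998 q [0.26 0.5  0.15 1.22 0.   1.84]
array([600.51651545, 316.02635521, 401.08055519]) array([-0.30364159,  0.00701618, -0.0015973 ])
expected [335.93038821  73.83431614]
[618   9  22  32 243] [629.4  25.2] [806.95829555 378.09616567 105.        ]
[323  60  26  30 612] [335.5  74.7] [606.72310693 347.45484225 105.        ]
```

View pics/h_wrist.png

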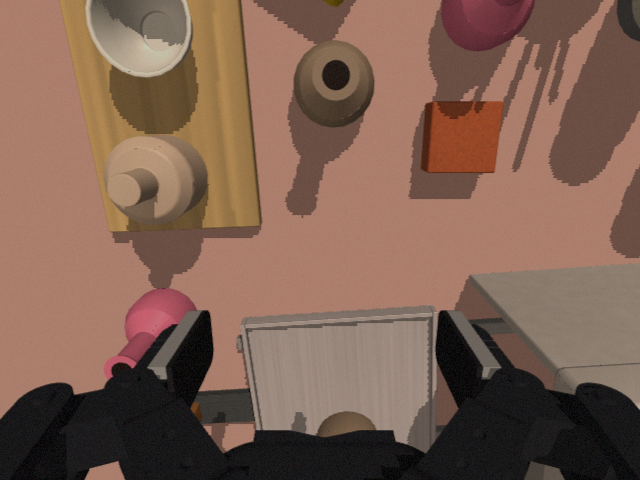

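Run:
```python
from h import *
z=pickvase(606.8,347.6)
t=deck(0,45);placevase(t[0],t[1],z)
bot.movel([560,-60,300],max_speed=200)
snap('wrist','i_wrist');snap('scene','i_scene');snap('side','i_side');st()
```

```text
False
t35.4 tcp [607.2 347.8  64.7] rpy [-3.137  0.     1.571] F [-0.7 -0.1  0.7] open 0.999 q [0.41 0.74 0.05 0.89 0.   1.98]
t36.0 tcp [607.1 347.6  64.4] rpy [-3.137e+00  1.000e-03  1.571e+00] F [ 0.8 -0.2  1.9] open 0.321 q [0.41 0.74 0.05 0.89 0.   1.98]
t37.6 tcp [606.4 347.4 239. ] rpy [-3.134e+00  1.000e-03  1.571e+00] F [ 0.2 -0.1 -2.1] open 0.324 q [0.41 0.62 0.29 1.25 0.   1.98]
t41.3 tcp [619.6  44.9 105.1] rpy [-3.137e+00  1.000e-03  1.571e+00] F [-1.5 -0.5 -3.2] open 0.326 q [-0.05  0.56 -0.16  0.85 -0.    1.52]
True
t41.9 tcp [619.4  44.9  94.2] rpy [-3.136e+00  1.000e-03  1.571e+00] F [1.2 0.1 3. ] open 0.323 q [-0.05  0.57 -0.17  0.83 -0.    1.52]
t43.7 tcp [618.4  44.9 239. ] rpy [-3.132e+00  1.000e-03  1.571e+00] F [-0.2  0.1  0.3] open 0.999 q [-0.05  0.46  0.03  1.15 -0.    1.52]
t44.6 tcp [560.  -59.1 299.1] rpy [-3.132  0.     1.572] F [-0.6  0.5  0.2] open 0.999 q [-0.23  0.32 -0.02  1.23 -0.    1.33]
```

View pics/i_wrist.png

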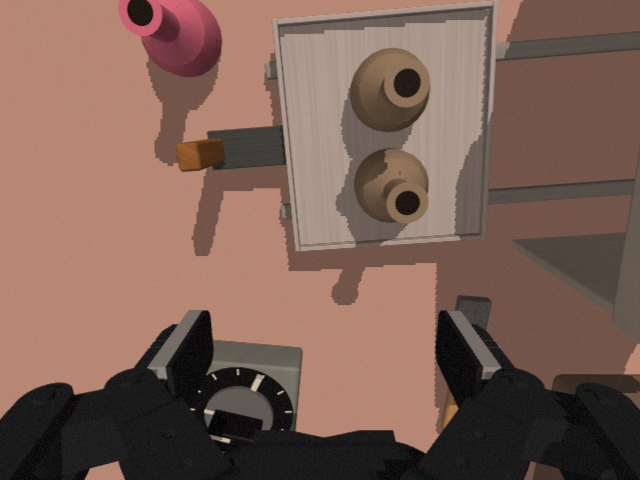

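View pics/i_side.png

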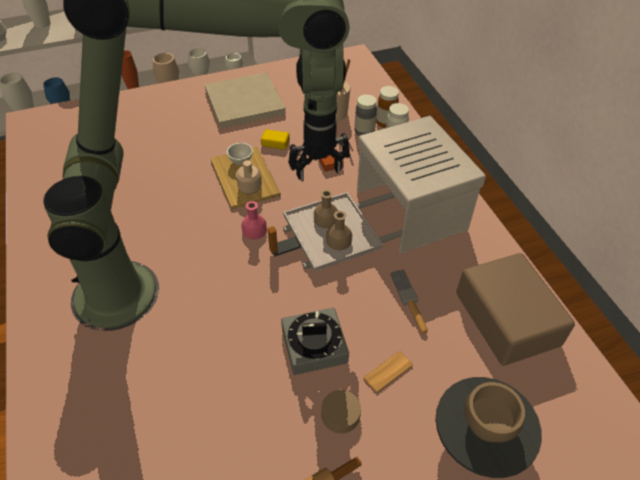

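View pics/i_scene.png

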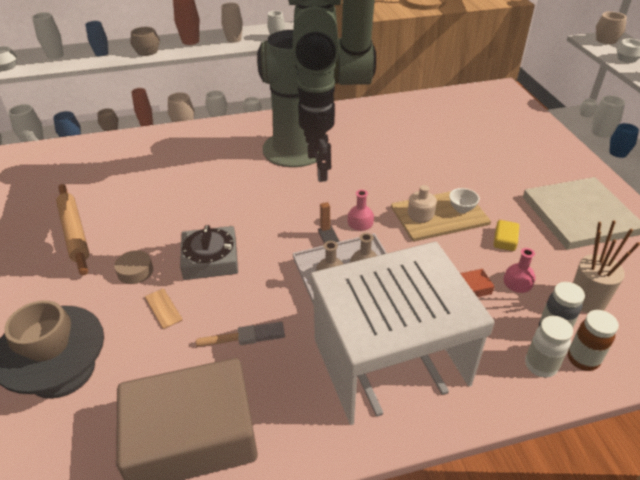

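Run:
```python
from h import *
Y=PI+0.068
bot.move_ptp([441.5,-12.5,180],[PI,0,Y])
print(bot.movel([441.5,-12.5,69],max_speed=100,threshold=12));st()
bot.grip(0.0,40);s=st();p=np.array(s['tcp_pos'])
d=np.array([np.cos(.068),np.sin(.068),0])
print(bot.movel(list(p+d*120),max_speed=60));st()
snap('wrist','j_wrist')
```

```text
False
t47.3 tcp [442.  -12.6  69.5] rpy [-3.141e+00  1.000e-03 -3.074e+00] F [ 0.3 -0.3  0.3] open 1.000 q [-0.2   0.32 -0.68  0.56 -0.   -0.26]
t47.9 tcp [441.6 -12.4  69.2] rpy [ 3.141  0.    -3.073] F [-0.4  0.8  4.2] open 0.280 q [-0.2   0.32 -0.68  0.56  0.   -0.26]
False
t50.0 tcp [561.7  -3.5  69.3] rpy [ 3.14   0.    -3.073] F [-0.6  5.3  4.5] open 0.274 q [-0.14  0.51 -0.37  0.69  0.   -0.21]
```

View pics/j_wrist.png

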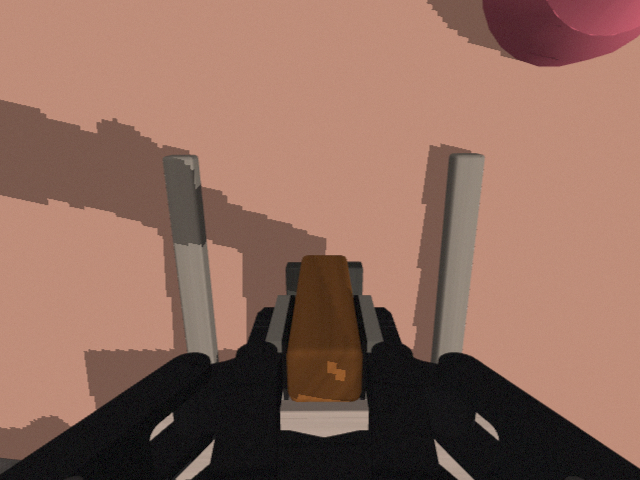

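Run:
```python
from h import *
p0=np.array([441.7,-12.4,69.3]);d=np.array([np.cos(.074),np.sin(.074),0])
print(bot.movel(list(p0+d*232),max_speed=60));st()
print(bot.movel(list(p0+d*256),max_speed=12,threshold=10));st()
snap('wrist','k_wrist');snap('scene','k_scene');snap('side','k_side')
```

```text
False
t52.1 tcp [673.1   4.8  69.3] rpy [ 3.141  0.    -3.074] F [-0.2  2.7  2.9] open 0.275 q [-0.1   0.68 -0.04  0.85  0.   -0.17]
True
t53.5 tcp [690.8   6.2  69.3] rpy [ 3.142e+00 -3.000e-03 -3.073e+00] F [-1.4 -1.   4.1] open 0.277 q [-0.1   0.71  0.02  0.88 -0.   -0.17]
```

View pics/k_side.png

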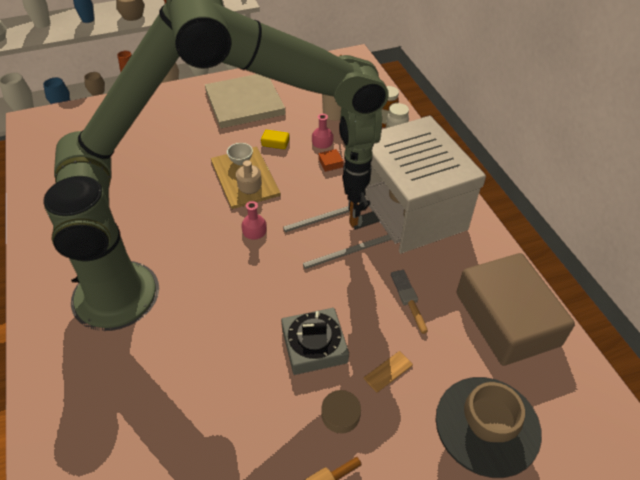

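Run:
```python
from h import *
bot.grip(1.0);s=st();p=s['tcp_pos']
bot.movel([p[0],p[1],135],max_speed=100)
bot.movel([600,-20,200],max_speed=200);st()
m,_=snap('side','l_side');
bot.move_ptp([455,-420,300],[PI,0,PI/2]);st()
m,_=snap('wrist','l_wrist');print(repr(m['position']),repr(m['rotation']))
snap('scene','l_scene')
```

```text
t54.3 tcp [689.8   7.9  68.9] rpy [ 3.139 -0.004 -3.072] F [ 0.3 -0.2  0.2] open 0.998 q [-0.1   0.71  0.02  0.88  0.   -0.17]
t55.9 tcp [600.4 -19.9 199.5] rpy [ 3.138 -0.004 -3.072] F [ 0.2 -0.4 -0.5] open 0.998 q [-0.16  0.44 -0.1   1.03  0.   -0.23]
t57.5 tcp [ 455.6 -419.1  299.6] rpy [-3.141e+00 -1.000e-03  1.573e+00] F [ 0.   0.3 -0.1] open 1.004 q [-0.86  0.43  0.13  1.28  0.    0.71]
array([ 454.95114425, -342.2570342 ,  441.00999577]) array([-0.30142911,  0.00124344,  0.0014362 ])
```

View pics/l_wrist.png

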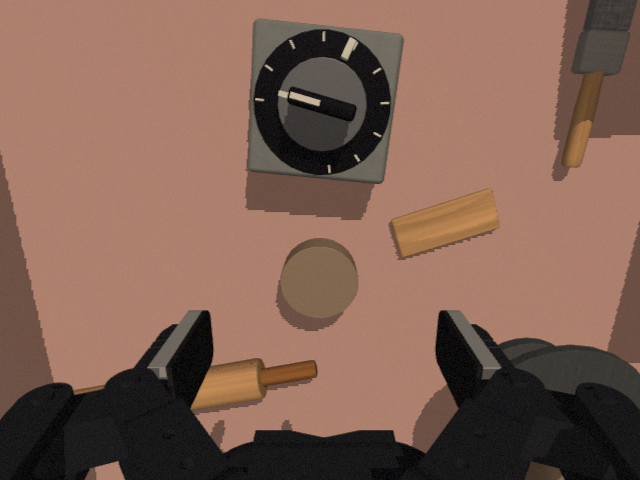

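View pics/l_side.png

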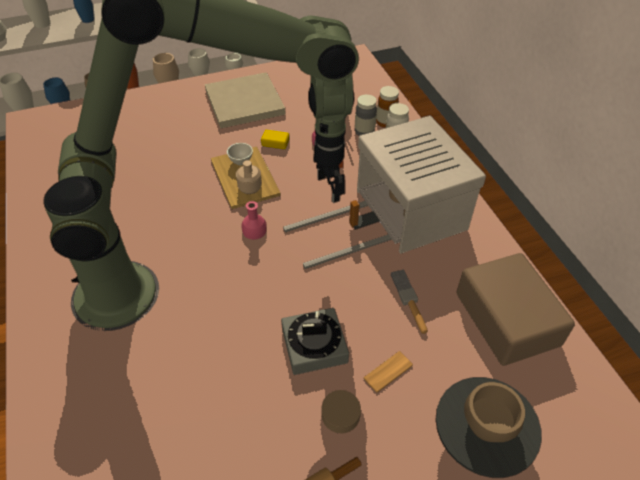

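Run:
```python
from h import *
im=cv2.imread('pics/l_wrist.png')
cv2.imwrite('pics/l_c.png',cv2.resize(im[10:190,240:410],None,fx=4.5,fy=3.3,interpolation=2) if 0 else cv2.resize(im[15:185,240:410],None,fx=3.5,fy=3.5,interpolation=2))
sc=cv2.imread('pics/l_scene.png')
cv2.imwrite('pics/l_c2.png',cv2.resize(sc[210:290,160:260],None,fx=6,fy=6,interpolation=2))
```

```text
(no output)
```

View pics/l_c.png

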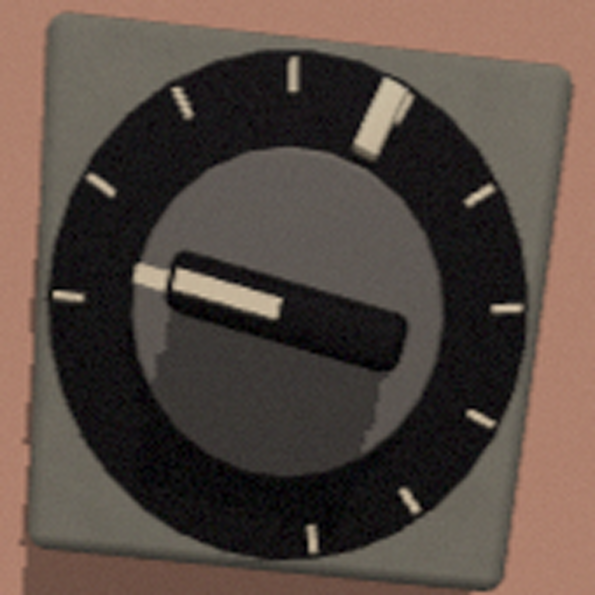

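View pics/l_scene.png

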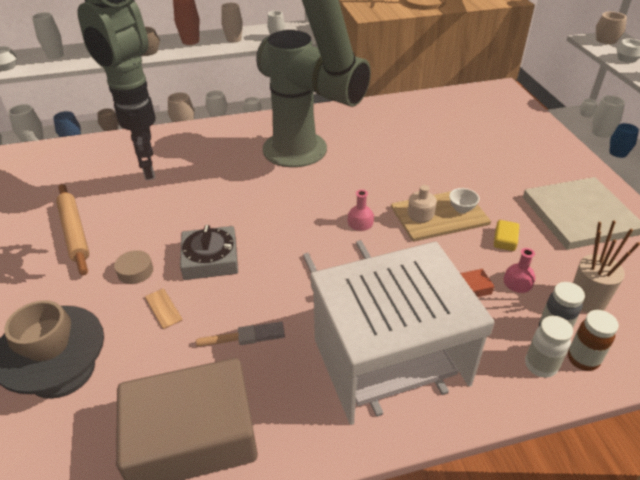

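Run:
```python
from h import *
m=dict(K=imaging.camera_model('wrist')['K'],position=np.array([ 454.95114425, -342.2570342 ,  441.00999577]),rotation=np.array([-0.30142911,  0.00124344,  0.0014362 ]))
f=lambda x,y,z: onz(m,240+x/3.5,15+y/3.5,z)[:2]
c=f(287,311,60);cb=f(288,310,95);print('axis disc',c,'bar',cb)
p=f(133,275,60);mk=f(366,153,54);mo=f(396,82,54)
print(p-c,mk-c,mo-c,np.linalg.norm(p-c),np.linalg.norm(mk-c))
b1=f(180,282,95);b2=f(392,342,95);print('bar dir',b1,b2,np.arctan2(*(b1-b2)[::-1]),np.linalg.norm(b1-b2))
an=lambda v:np.arctan2(v[1],v[0])
for C in (c,cb): print('ptr',an(p-C),'mark',an(mk-C),an(mo-C),'diff cw',an(p-C)%(2*PI)-an(mk-C))
print('marker tab own axis',an(mo-mk))
```

```text
axis disc [ 452.64779273 -326.07981131] bar [ 453.10149713 -327.33740025]
[-40.76382108   8.92309899] [20.68141553 39.32377223] [28.145839   56.07940994] 41.72901633629344 44.430620194263206
bar dir [ 427.10215022 -321.02326695] [ 478.44755214 -334.6492928 ] 2.8821921986272057 53.1226776233455
ptr 2.92609418310541 mark 1.086623258912904 1.1056358107215458 diff cw 1.839470924192506
ptr 2.89944044126912 mark 1.1083908351744376 1.1208641090467066 diff cw 1.7910496060946826
marker tab own axis 1.1517015127470538
```

Run:
```python
from h import *
A=[453,-326.7]
bot.move_ptp(A+[170],[PI,0,2.9]);st()
print(bot.movel(A+[66],max_speed=80,threshold=12));st()
bot.grip(0.0,30);st()
for k in range(1,5):
    bot.move_ptp(A+[66],[PI,0,2.9-1.8*k/4]);st()
m,_=snap('wrist','m_wrist');print(repr(m['position']),repr(m['rotation']))
bot.grip(1.0);bot.movel(A+[170],max_speed=120)
bot.move_ptp([455,-420,300],[PI,0,PI/2]);st()
m,_=snap('wrist','n_wrist');print(repr(m['position']),repr(m['rotation']))
im=cv2.imread('pics/n_wrist.png');cv2.imwrite('pics/n_c.png',cv2.resize(im[15:185,240:410],None,fx=3.5,fy=3.5,interpolation=2))
```

```text
t58.7 tcp [ 453.6 -327.   170.5] rpy [-3.141e+00  1.000e-03  2.900e+00] F [0.1 0.4 0.4] open 0.997 q [-0.76  0.39 -0.26  0.92 -0.   -0.51]
False
t60.2 tcp [ 453.4 -327.    66.5] rpy [-3.141e+00  1.000e-03  2.900e+00] F [-0.4  0.1 -0. ] open 1.001 q [-0.76  0.5  -0.38  0.68  0.   -0.52]
t60.8 tcp [ 452.9 -327.9   66.3] rpy [-3.139  0.     2.899] F [-1.9 -4.   0.8] open 0.158 q [-0.76  0.5  -0.38  0.68 -0.   -0.52]
t61.4 tcp [ 453.1 -327.7   66.3] rpy [-3.140e+00  1.000e-03  2.452e+00] F [-2.3 -5.   0.8] open 0.156 q [-0.76  0.5  -0.38  0.68 -0.   -0.07]
t61.9 tcp [ 453.2 -327.6   66.3] rpy [-3.141e+00  2.000e-03  2.003e+00] F [-1.1 -5.3  0.6] open 0.158 q [-0.76  0.5  -0.38  0.68 -0.    0.38]
t62.4 tcp [ 453.4 -327.6   66.3] rpy [3.141e+00 2.000e-03 1.554e+00] F [-0.4 -4.7 -0.5] open 0.160 q [-0.76  0.5  -0.38  0.68 -0.    0.83]
t62.9 tcp [ 453.6 -327.7   66.3] rpy [3.140e+00 1.000e-03 1.104e+00] F [-0.  -5.6 -0.9] open 0.159 q [-0.76  0.5  -0.38  0.68 -0.    1.28]
array([ 487.23120643, -258.67254535,  207.56602856]) array([-0.30394603, -0.00069244, -0.4674548 ])
t65.3 tcp [ 454.6 -419.2  298.2] rpy [-3.14e+00 -2.00e-03  1.57e+00] F [-0.6 -0.3 -0.3] open 1.000 q [-0.86  0.43  0.13  1.28  0.    0.71]
array([ 454.34344584, -342.63672867,  439.75205438]) array([-0.29998233,  0.00251538, -0.00163484])
```

View pics/n_c.png

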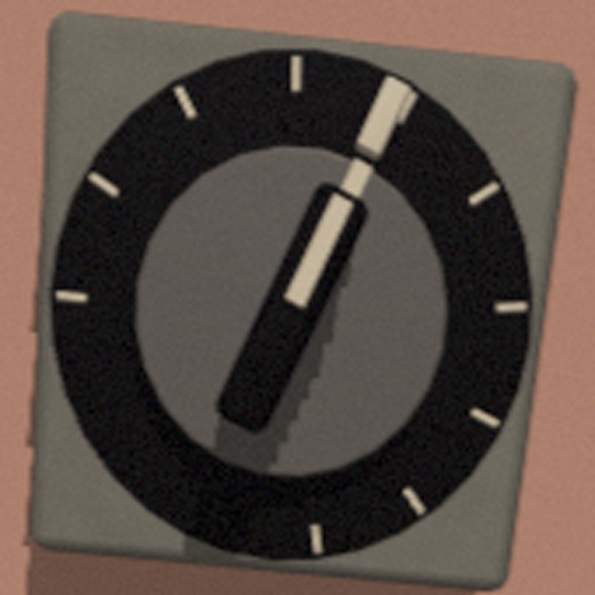

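Run:
```python
from h import *
bot.movel([455,-380,320],max_speed=200)
for P in ([430,0,200],[400,0,250],[380,0,220]):
  for pt in (0.8,0.6,0.4):
    q=solve_ik(P,[PI,pt,PI]); print(P,pt,None if q is None else np.round(q,2))
```

```text
[430, 0, 200] 0.8 None
[430, 0, 200] 0.6 [-0.29 -0.27 -1.1   0.15  0.16 -0.24]
[430, 0, 200] 0.4 [-0.24 -0.16 -0.91  0.43  0.09 -0.22]
[400, 0, 250] 0.8 [-0.42 -0.55 -1.22  0.14  0.29 -0.3 ]
[400, 0, 250] 0.6 [-0.33 -0.43 -1.04  0.39  0.18 -0.27]
[400, 0, 250] 0.4 [-0.26 -0.29 -0.86  0.61  0.1  -0.24]
[380, 0, 220] 0.8 None
[380, 0, 220] 0.6 [-0.36 -0.45 -1.13  0.32  0.2  -0.3 ]
[380, 0, 220] 0.4 [-0.29 -0.3  -0.95  0.54  0.11 -0.26]
```

Run:
```python
from h import *
bot.move_ptp([430,0,300],[PI,0.6,PI]);st()
bot.movel([470,0,200],max_speed=150);st()
snap('wrist','o_wrist');snap('side','o_side')
```

```text
t67.2 tcp [431.   -0.8 300.8] rpy [-3.141  0.601  3.14 ] F [-0.3  0.1 -0.8] open 0.999 q [-0.29 -0.4  -0.89  0.5   0.16 -0.24]
t68.0 tcp [ 4.705e+02 -4.000e-01  2.004e+02] rpy [3.142 0.6   3.141] F [-0.5 -0.4 -0.1] open 0.998 q [-0.25 -0.17 -1.04  0.11  0.14 -0.21]
```

View pics/o_wrist.png

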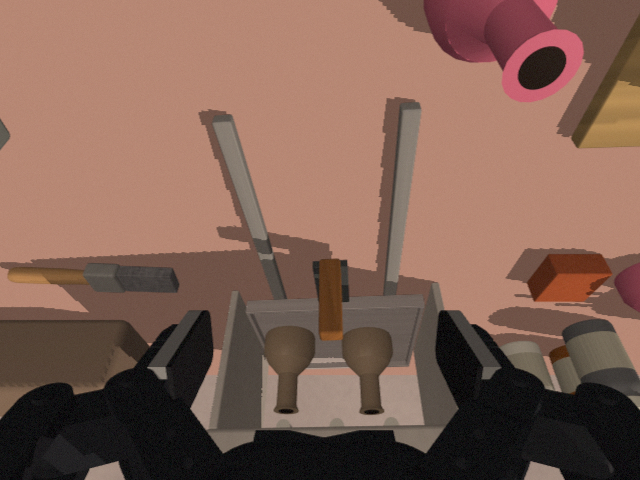

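View pics/o_side.png

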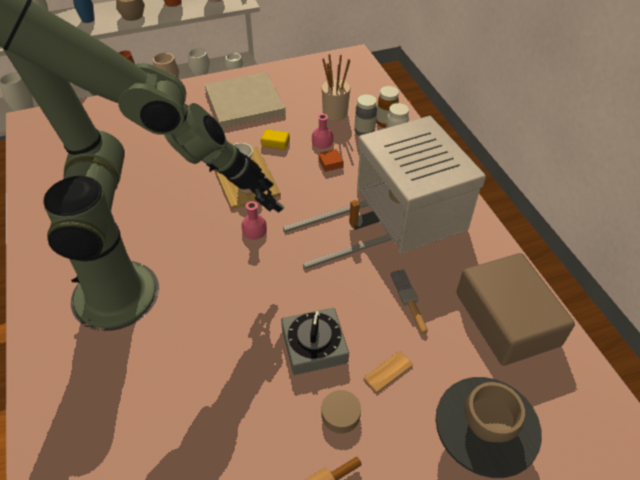

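Run:
```python
from h import *
bot.movel([430,0,300],max_speed=150)
bot.move_ptp([450,-100,330],[PI,0,PI/2]);bot.dwell(0.5);st()
_,a=snap('side','p_side');_,b=snap('scene','p_scene')
cv2.imwrite('pics/p_c.png',np.hstack([cv2.resize(a[110:250,190:450],(520,280)),cv2.resize(b[160:300,380:520],(280,280))]))
```

```text
t70.8 tcp [449.9 -99.9 330.1] rpy [3.141 0.    1.571] F [-0.5  0.8  0.6] open 0.997 q [-0.38  0.11 -0.22  1.24 -0.    1.19]
```

View pics/p_c.png

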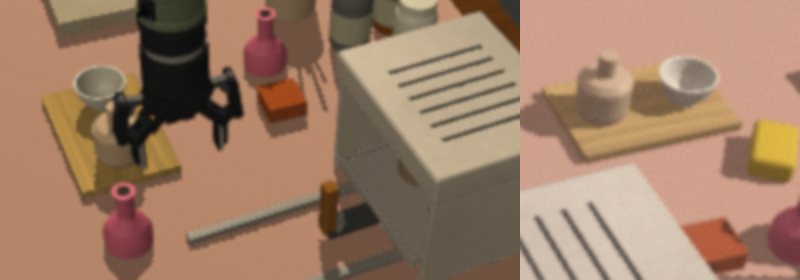

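The jar stands upright on the board next to the bowl, the handle is at its home spot in front of the hood, and the arm touches nothing. Handing in.

Run:
```python
from h import *
bot.sign_off()
```

```text
the job is handed in; nothing more can be done
```

I finished the whole job in about 71 s of robot time and handed it in; the interface gives no verdict, so the checks below are all I have.

I drew the carriage out to its stop and set the jar on the free half of the ware board. Both grey-brown vases went onto the deck; I found only two, and left the pink ones alone. I then pushed the loaded carriage home and turned the dial about 1.80 rad clockwise.

**What the last checks showed:**
- **Jar:** upright on the board beside the bowl.
- **Vases:** both upright on the deck under the hood, seen with the wrist camera. Their positions on the deck were judged from where I placed them, with about 40 mm to spare.
- **Carriage:** it travelled about 250 mm to the end stop.
- **Dial:** pointer within about 1° (1–2 mm) of the marker tab.
- **Other things:** the other things on the table looked unmoved by eye; I did not measure them.

**Disagreement:** the rail direction read between 0.059 and 0.074 rad in different measurements, so there was a sideways force of about 5 N on the first part of the push. I corrected the direction on the second part. No check failed.

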